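# Turn the sorting carousel and tip a small bottle into its wide compartment

### The arm

A 7-joint arm with a two-finger parallel gripper is mounted at the origin on a cart in front of the work surface, level with it; the furniture and walls round the work are solid. World frame = base frame: x ahead of the robot, y to its left, z up, the work surface at z = 0. Lengths are in m, angles in rad, forces in N, time in s.
With the tool pointing down it reaches from about 0.4 to 0.85 m from the base axis. Payload 4.5 kg.
Tool frame: the origin (TCP) lies midway between the tips of the shut fingers; the grasp point (between the pads) lies 19 mm behind it; y points along the fingers, z is the direction in which the jaws open and shut, and the axes are right-handed (so a half turn about y gives the same grasp; the last joint's range is limited). The gripper opens to 88 mm and grips with 3 to 60 N. Pads are 18 mm wide; open, the fingers measure 123 mm over their backs; the gripper's body (75 mm by 187 mm) begins 45 mm behind the grasp point.
Start: joints at [-1.269, 0.689, -0.195, 1.565, 0.157, 0.902, -0.215], TCP at [0.165, 0.603, 0.239] pointing down, gripper open.
Joint ranges: [-3.01, 3.01], [-0.46, 2.08], [-1.47, 1.51], [0.13, 2.56], [-1, 4.14], [0.04, 2.09], [-2.66, 2.66]. Speed limits (rad/s): [2.57, 2.57, 3.14, 3.14, 3.14, 3.14, 3.14].

### API

Orientations are given as a unit quaternion [x, y, z, w].
In Python, from plant import r, snapshot, get_calibration, job, boxes_of gives the robot as it stands. The module is installed in compiled form; this text tells all that it offers.
- The arm moves only by the shell command python3 -m handwheel 'ROWS' [OPENING] [FORCE]. ROWS is JSON, a list that holds one entry, the list of rows, each a list of 6 numbers: the shift along the tool's x, y, z as a fraction of full scale, then the turn, a rotation vector about the tool's x, y, z as a fraction of full scale. In form: [[[x, y, z, wx, wy, wz], ...]]. A call has 1 to 12 rows; each row is the pose to reach, as a shift and turn from the pose commanded when the call began, along the tool's axes at that moment, turning the shorter way round; what a row does not reach only later rows make up. Full scale, the value 1, is 100 cm for a shift and 180 degrees for a turn. A row lasts 1/12 s, in which the tool goes at most 41.7 mm and 7.16 degrees, less where a joint would pass 70% of its speed; a pose out of reach is approached as far as the arm can. A call with a number of a shift or a turn outside -1 to 1 is refused whole. A call with a gripper value outside its range is refused whole. OPENING is the opening, from -1 (shut) to 1 (fully open), set as the call begins (- or left out, the last holds). The fingers move at their own pace and stop on an object; FORCE is the grip in N (left out, the last holds). Time passes only in rows, so rows that repeat a pose let the fingers close. It gives the time, the measured TCP pose, the force and the opening at its end, in the units of the state.
- r.get_state(): the state, without advancing time (a new reading comes with each control period).
- snapshot(name): name is "side" or "top"; returns the picture (400x640x3 uint8, red, green, blue); there is no depth.
- get_calibration(name): a dict with "fx", "fy", "cx", "cy" (pixels), "T" (4x4, takes a point from camera to world coordinates). Camera axes: x right, y down, z forward; pixel columns grow to the right and rows downward; lengths in m; the calibration is good to about 2 mm. A picture is of the moment at which its call begins. get_calibration takes no time and is no camera call.
- job.finish_job(): hands the job in, once; it reports no verdict.
Trained networks look in the newest picture that a camera, given by its name, has taken for a name from the list of things; names that differ only in an ending like _2 or _b are one class to them, and where a whole thing is asked for, a point or a joint stands for the part that bears it (a point fixed in the world has none). Each returns a list of dicts, best first, with "confidence" (0 to 1); they miss things now and then, are a little off and sometimes report something else, mostly with a low value. They report only what shows in the picture. A call takes as long as a camera call.
- boxes_of(thing, camera): "bbox" ([left, top, right, bottom] in pixels, round what is visible of it).
The state is a dict: "clock": time; "q": joint angles; "qd": joint speeds; "joint_torque": joint torques, N m; "tool_pos": TCP position; "eef_rot": TCP orientation; "contact_force": force on the tool from outside, world axes, zero at the start; "moment": the same for the moment, N m; "opening": opening from 0.0 (shut) to 1.0 (fully open).
Only numpy, scipy, OpenCV 4.12 (cv2) and the standard library are available. Lean on these libraries where they do the work, as an engineer would, in place of code of your own. Each camera call takes 0.05 s, during which the arm holds its last target. There are 200 camera calls.

### The job

Take the carousel by its upright steel post and turn it until the one wide compartment is centred under the chute's open mouth. Then lift the black handle bar of the tipping pan so that the small bottle in it rolls out through the chute into the wide compartment, and let go. Do not touch the bottle with the gripper, and leave the wide compartment under the chute.

Things in the scene. Friction and masses are not known exactly. Their poses are not given: they have to be found in the camera images.
- wide_bay (a point): Floor centre of the wide compartment (120 degrees, empty) of the white round carousel; 70 mm from its upright turning axis. Carousel: 230 mm across, floor 22 mm and walls 62 mm above the bench, rim 4 mm thick. Its other four compartments are 60 degrees each; three hold tubes or a carton, fast and no higher than the walls.
- post (a point): Centre line, 100 mm above the bench (grip height), of the round upright steel post on the carousel: 14 mm thick, top at 116 mm, 95 mm from the turning axis, exactly opposite the wide compartment (post, axis and wide_bay lie on one line, axis between). It can turn within the fingers. A hub 71 mm high, 52 mm across, stands on the axis.
- carousel (a joint): Carousel angle, rad: 0 with the wide compartment under the chute, growing anticlockwise from above, stops at +-2.8. Light drag (about 1 N at the post); it stays where it is left.
- spout (a point): Middle of the lower mouth of the fixed chute, 75 mm above the bench, 70 mm from the carousel's axis: 76 mm by 49 mm between aluminium cheeks and a plate, tops at 130 mm. What is tipped falls through here. Its y axis points level, away from the carousel's axis, along the pan towards the handle; z is up.
- pan_handle (a point): Middle of the black handle bar of the steel tipping pan: level, round, 10 mm thick, 70 mm long, parallel to spout's x axis, on two thin rods (24 mm either side of the middle) 40 mm behind the pan's back wall; 131 mm above the bench at the start. It can turn within the fingers.
- pan (a joint): Tip angle of the pan, rad: 0 at the start (floor sloping 4 degrees back), grows as the bar is lifted, stop at 1.25; 0.8 empties it. It hinges at its lip on a level axis parallel to the bar, 105 mm above the bench, 25 mm from spout along spout's y axis, 145 mm from the bar. Stiff (about 3 N at the bar): stays where it is left. Pan 70 mm wide, 100 mm long, walls 34 mm.
- vial_mid (a point): Middle of the small bottle.
- vial: The small yellowish bottle with a white label and white cap, 24 mm across and 55 mm long, lying across the pan at its back wall, ready to roll. Origin at the centre of its base; its z axis runs to the cap.

How it is judged:
On the way, in this order (a step that is already met when the one before it is completed fails the run):
1. the wide compartment is centred under the chute's mouth while the bottle still lies in the pan (horizontal distance between wide_bay and spout below 0.025 m and height (world z) of vial_mid above 0.095 m), for 0.2 s.
2. the pan is tipped up by its handle with the wide compartment under the chute (height (world z) of pan_handle above 0.15 m and horizontal distance between wide_bay and spout below 0.025 m), for 0.1 s.
At the end, for the whole second after the job is handed in: The bottle rests in the wide compartment (its middle within 65 mm of the compartment's centre and below 60 mm height, so below the walls), and that compartment is still under the chute's mouth within 25 mm (horizontal distance between vial_mid and wide_bay below 0.065 m and height (world z) of vial_mid below 0.06 m and horizontal distance between wide_bay and spout below 0.025 m and linear speed of vial below 0.03 m/s); the robot touches nothing.
It fails at once if the gripper touches the bottle (contact force between the fingers and vial above 0.3 N).
It also fails if it takes over 48 s, if anything falls off the work surface, if the arm or the gripper's body presses on something with over 40 N, if the wrist force passes 120 N, or if a joint passes its speed limit or range.

## Working session

There is one attempt and no reset: what is moved stays moved. The work goes in short steps, Python scripts to look and compute and a shell command to move; the robot and the scene stay as the last step left them, time stands still between calls to the robot, and variables do not carry over. Pictures are saved under pics/ and viewed, about 8 in all and at most 12, crops included, and the job is handed in when it is done.

```bash
mkdir -p pics
cat > h.py <<'E'
import numpy as np, cv2
from plant import r, snapshot, get_calibration, job, boxes_of
from scipy.spatial.transform import Rotation as R
def ray(cam,u,v,z):
    c=get_calibration(cam);T=np.array(c["T"])
    d=T[:3,:3]@np.array([(u-c["cx"])/c["fx"],(v-c["cy"])/c["fy"],1]);o=T[:3,3]
    return o+d*(z-o[2])/d[2]
def proj(cam,p):
    c=get_calibration(cam);T=np.array(c["T"])
    q=T[:3,:3].T@(np.array(p)-T[:3,3]);return np.array([c["fx"]*q[0]/q[2]+c["cx"],c["fy"]*q[1]/q[2]+c["cy"]])
def save(cam,name):
    im=snapshot(cam);cv2.imwrite(f"pics/{name}.png",im[:,:,::-1]);return im
E
python3 - <<'E'
from h import *
np.set_printoptions(precision=3,suppress=True)
for c in("top","side"):
    save(c,c+"0");k=get_calibration(c);print(c,k["fx"],np.array(k["T"]))
    for t in("post","pan_handle","wide_bay","vial","spout","pan"):
        try:print(t,[(np.round(b["bbox"]),round(b["confidence"],2)) for b in boxes_of(t,c)[:3]])
        except Exception as e:print(t,e)
s=r.get_state();print(s["clock"],s["tool_pos"],s["eef_rot"],R.from_quat(s["eef_rot"]).as_matrix())
E
```

```text
top 403.0241808430019 [[ 0.02  -0.998  0.059  0.468]
 [-1.    -0.02   0.001  0.051]
 [ 0.    -0.059 -0.998  0.954]
 [ 0.     0.     0.     1.   ]]
post [(array([300., 136., 400., 239.]), 0.81), (array([234., 180., 307., 226.]), 0.72)]
pan_handle [(array([233., 179., 307., 228.]), 0.56)]
wide_bay [(array([301., 140., 402., 236.]), 0.7)]
vial [(array([259., 196., 276., 222.]), 0.74)]
spout [(array([301., 137., 397., 238.]), 0.58), (array([233., 135., 405., 240.]), 0.56)]
pan [(array([232., 175., 312., 228.]), 0.96)]
side 497.0103631650736 [[ 0.983 -0.081  0.165  0.385]
 [-0.183 -0.356  0.917 -0.706]
 [-0.015 -0.931 -0.364  0.401]
 [ 0.     0.     0.     1.   ]]
post [(array([264., 214., 411., 294.]), 0.58)]
pan_handle [(array([265., 153., 330., 191.]), 0.68)]
wide_bay [(array([271., 210., 409., 298.]), 0.92)]
vial [(array([282., 169., 308., 182.]), 0.6)]
spout [(array([259., 154., 432., 318.]), 0.86)]
pan [(array([266., 155., 332., 190.]), 0.6), (array([265., 210., 410., 299.]), 0.52)]
0.7 [0.165 0.603 0.239] [-0.701  0.094 -0.094  0.701] [[ 0.964  0.     0.265]
 [-0.265  0.     0.964]
 [-0.    -1.     0.   ]]
```

View pics/top0.png

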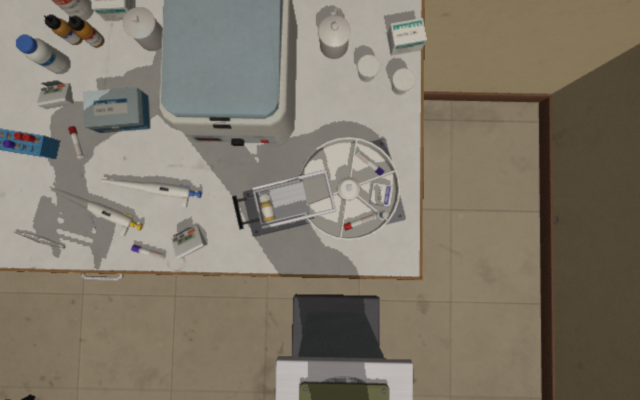

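View pics/side0.png

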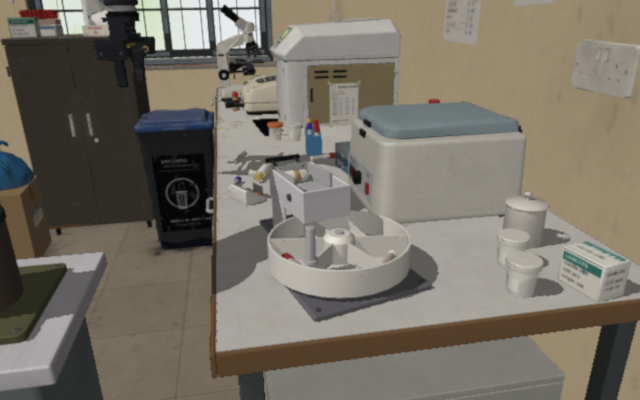

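Run:
```python
from h import *
np.set_printoptions(precision=3,suppress=True)
a=cv2.imread("pics/top0.png")[125:255,220:420];b=cv2.imread("pics/side0.png")[140:310,250:430]
cv2.imwrite("pics/c1.png",cv2.resize(a,None,fx=4,fy=4,interpolation=cv2.INTER_CUBIC))
cv2.imwrite("pics/c2.png",cv2.resize(b,None,fx=3.5,fy=3.5,interpolation=cv2.INTER_CUBIC)) 
print("hub",ray("top",348,188,.071),"rim c",ray("top",350,188,.062),"bar",ray("top",239,212,.131))
```

```text
hub [0.547 0.002 0.071] rim c [ 0.548 -0.003  0.062] bar [0.488 0.227 0.131]
```

View pics/c1.png

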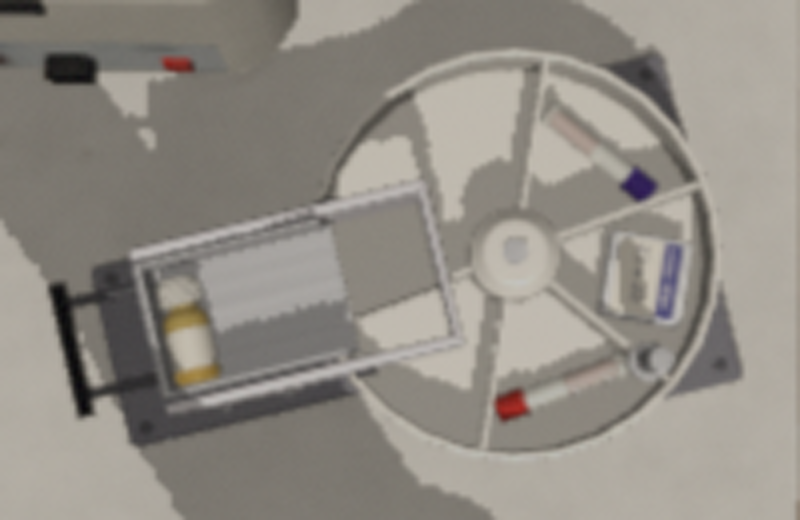

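View pics/c2.png

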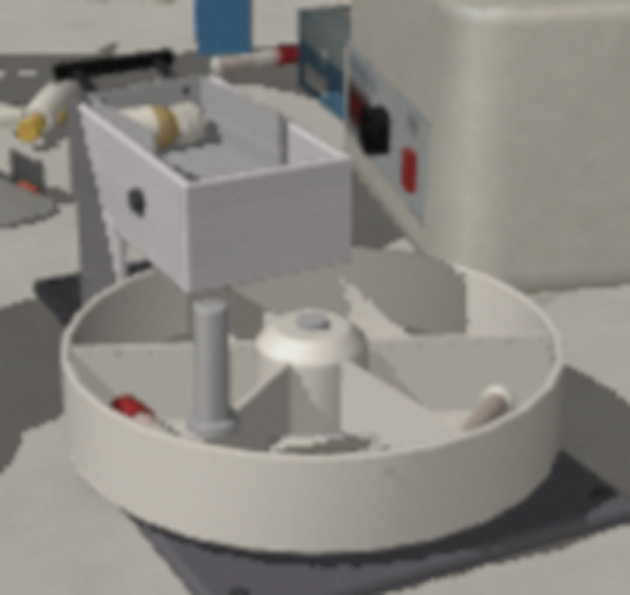

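Run:
```python
from h import *
np.set_printoptions(precision=3,suppress=True)
P=lambda x,y,z:ray("top",220+x/4-.4,125+y/4-.4,z)
hub=P(515,250,.071);post=P(662,354,.116)
b1,b2=P(61,288,.131),P(84,412,.131)
print("hub",hub,"post",post,np.linalg.norm((post-hub)[:2]))
# rim fit, top height .062
pts=np.array([P(*q,.062)[:2] for q in[(520,52),(640,100),(715,240),(660,388),(510,452),(420,70+10),(395,405),(328,210)]])
A=np.c_[2*pts,np.ones(len(pts))];s=np.linalg.lstsq(A,(pts**2).sum(1),rcond=None)[0];print("rim",s[:2],np.sqrt(s[2]+s[:2]@s[:2]))
bar=(b1+b2)/2;print("bar",bar,np.linalg.norm(b1-b2),"bardir",(b1-b2)/np.linalg.norm(b1-b2), "dist axis", np.linalg.norm((bar-hub)[:2]))
for z in[.13,]:
  for q in[(422,184),(462,342),(133,255),(168,405)]:print(P(*q,z))
# side check
print("post side",ray("side",250+211/3.5,140+302/3.5,.116),"hub side",ray("side",250+313/3.5,140+320/3.5,.071), "bar side",ray("side",250+115/3.5,140+66/3.5,.131))
```

```text
hub [0.549 0.001 0.071] post [ 0.492 -0.073  0.116] 0.09392725461015548
rim [ 0.549 -0.001] 0.10977392106908802
bar [0.488 0.23  0.131] 0.06453715433867081 bardir [0.977 0.214 0.   ] dist axis 0.23647045967463148
[0.577 0.053 0.13 ]
[0.496 0.031 0.13 ]
[0.537 0.201 0.13 ]
[0.461 0.18  0.13 ]
post side [ 0.49  -0.069  0.116] hub side [0.548 0.002 0.071] bar side [0.487 0.231 0.131]
```

```bash
python3 -m handwheel '[[[0.313,0,-0.176,0,0,0],[0.313,0,-0.176,0,0,0],[0.313,0,-0.176,0,0,0],[0.313,0,-0.176,0,0,0],[0.313,0,-0.176,0,0,0],[0.313,0,-0.176,0,0,0],[0.313,0,-0.176,0,0,0],[0.313,0,-0.176,0,0,0],[0.313,0,-0.176,0,0,0],[0.313,0,-0.176,0,0,0],[0.313,0,-0.176,0,0,0]]]' 1 20
python3 -m handwheel '[[[0.179,0,-0.388,0,0,0],[0.179,0,-0.388,0,0,0],[0.179,0,-0.388,0,0,0],[0.179,0,-0.388,0,0,0],[0.179,0,-0.388,0,0,0],[0.179,0,-0.388,0,0,0],[0.179,0,-0.388,0,0,0],[0.179,0,-0.388,0,0,0],[0.179,0,-0.388,0,0,0],[0.179,0,-0.388,0,0,0],[0.179,0,-0.388,0,0,0],[0.179,0,-0.388,0,0,0]]]'
```

```text
clock: 1.62
tool_pos: [0.4221, 0.3487, 0.2387]
eef_rot: [0.701, -0.096, 0.096, -0.701]
contact_force: [-0.2, 0.4, -0.1]
opening: 1.0
clock: 2.62
tool_pos: [0.491, -0.0739, 0.2386]
eef_rot: [0.701, -0.096, 0.096, -0.7]
contact_force: [-0.4, 0.8, -0.3]
opening: 0.998
```

```bash
python3 -m handwheel '[[[0,0.03,0,0,0,0],[0,0.06,0,0,0,0],[0,0.09,0,0,0,0],[0,0.11,0,0,0,0],[0,0.13,0,0,0,0],[0,0.145,0,0,0,0],[0,0.155,0,0,0,0],[0,0.155,0,0,0,0],[0,0.155,0,0,0,0]]]'
python3 -m handwheel '[[[0,0,0,0,0,0],[0,0,0,0,0,0],[0,0,0,0,0,0],[0,0,0,0,0,0],[0,0,0,0,0,0],[0,0,0,0,0,0],[0,0,0,0,0,0],[0,0,0,0,0,0],[0,0,0,0,0,0],[0,0,0,0,0,0]]]' -1 20
```

```text
clock: 3.37
tool_pos: [0.4907, -0.0693, 0.0838]
eef_rot: [-0.701, 0.094, -0.093, 0.701]
contact_force: [-0.5, -0.2, 0.1]
opening: 1.001
clock: 4.2
tool_pos: [0.4906, -0.0713, 0.0837]
eef_rot: [-0.701, 0.094, -0.094, 0.701]
contact_force: [-0.2, 1.1, 0.8]
opening: 0.269
```

```bash
python3 -m handwheel '[[[0,0,0,0,0,0],[0,0,0,0,0,0],[0,0,0,0,0,0],[0,0,0,0,0,0],[0,0,0,0,0,0]]]'
python3 - <<'E'
from h import *
cv2.imwrite("pics/c3.png",cv2.resize(save("side","s1")[130:320,230:440,::-1],None,fx=3,fy=3,interpolation=cv2.INTER_CUBIC))
E
```

```text
clock: 4.62
tool_pos: [0.4891, -0.0728, 0.0836]
eef_rot: [0.701, -0.096, 0.094, -0.7]
contact_force: [-3.1, -4.9, 2.1]
opening: 0.154
```

View pics/c3.png

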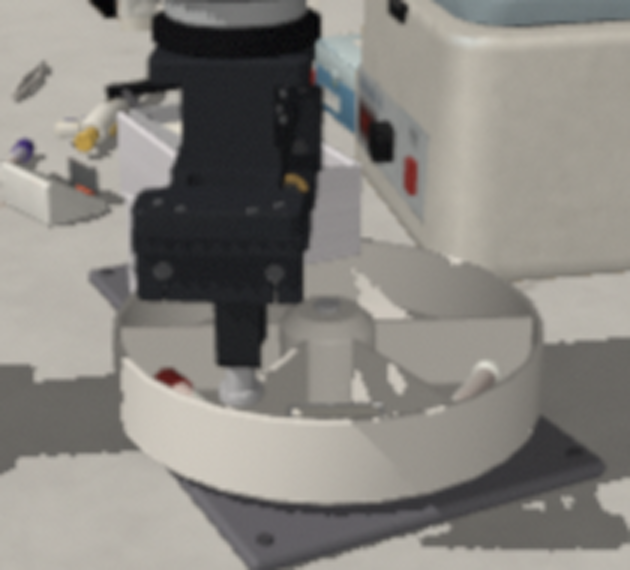

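Run:
```python
from h import *
s=r.get_state();M=R.from_quat(s["eef_rot"]).as_matrix();p=np.array(s["tool_pos"]);c=np.array([.549,.0005])
a0=np.arctan2(*(p[:2]-c)[::-1]);rr=np.linalg.norm(p[:2]-c);print(np.degrees(a0),rr)
for a in np.linspace(a0,np.radians(-75.7),12)[1:]:
    t=np.r_[c+rr*np.array([np.cos(a),np.sin(a)]),p[2]];print(np.round(M.T@(t-p),3),t)
```

```text
-129.2553835187111 0.09463045291455967
[ 0.007 -0.    -0.003] [ 0.49555503 -0.07759326  0.08357079]
[ 0.015 -0.    -0.005] [ 0.5023758  -0.08184748  0.08357079]
[ 0.023 -0.    -0.007] [ 0.50953304 -0.08550745  0.08357079]
[ 0.031 -0.    -0.008] [ 0.51697507 -0.08854677  0.08357079]
[ 0.039 -0.    -0.008] [ 0.52464821 -0.0909435   0.08357079]
[ 0.047 -0.    -0.008] [ 0.53249708 -0.09268034  0.08357079]
[ 0.055 -0.    -0.007] [ 0.54046504 -0.09374477  0.08357079]
[ 0.063 -0.    -0.005] [ 0.54849459 -0.0941291   0.08357079]
[ 0.071 -0.    -0.002] [ 0.55652778 -0.09383056  0.08357079]
[ 0.078 -0.     0.001] [ 0.56450666 -0.09285131  0.08357079]
[ 0.085 -0.     0.004] [ 0.57237363 -0.0911984   0.08357079]
```

```bash
python3 -m handwheel '[[[0.007,0,-0.003,0,0,0],[0.015,0,-0.005,0,0,0],[0.023,0,-0.007,0,0,0],[0.031,0,-0.008,0,0,0],[0.039,0,-0.008,0,0,0],[0.047,0,-0.008,0,0,0],[0.055,0,-0.007,0,0,0],[0.063,0,-0.005,0,0,0],[0.071,0,-0.002,0,0,0],[0.078,0,0.001,0,0,0],[0.085,0,0.004,0,0,0],[0.085,0,0.004,0,0,0]]]'
python3 -m handwheel '[[[0,0,0,0,0,0],[0,0,0,0,0,0],[0,0,0,0,0,0],[0,0,0,0,0,0]]]'
python3 - <<'E'
from h import *
cv2.imwrite("pics/c4.png",cv2.resize(save("top","t1")[125:255,220:420,::-1],None,fx=4,fy=4,interpolation=cv2.INTER_CUBIC))
E
```

```text
clock: 5.67
tool_pos: [0.5758, -0.0928, 0.0837]
eef_rot: [0.702, -0.094, 0.096, -0.7]
contact_force: [0.0, -6.4, -0.7]
opening: 0.146
clock: 6.0
tool_pos: [0.575, -0.093, 0.0838]
eef_rot: [0.702, -0.094, 0.096, -0.7]
contact_force: [0.5, -7.4, -1.9]
opening: 0.149
```

View pics/c4.png

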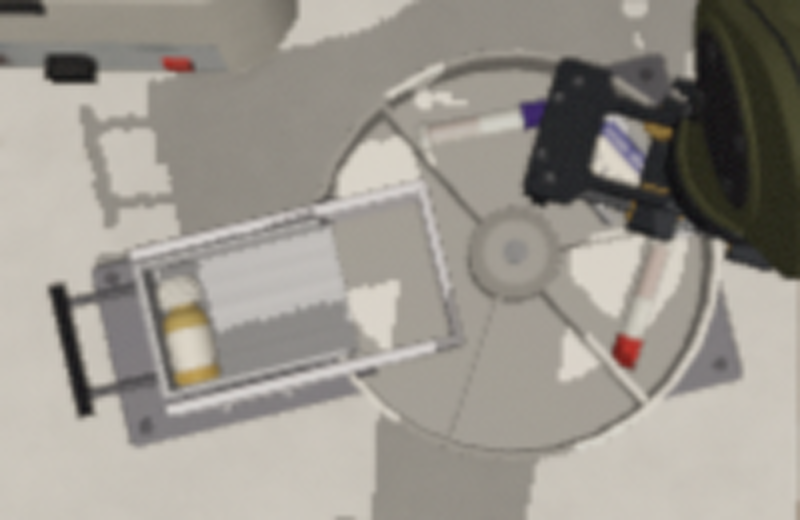

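```bash
python3 -m handwheel '[[[0,0,0,0,0,0],[0,0,0,0,0,0],[0,0,0,0,0,0],[0,0,0,0,0,0],[0,0,0,0,0,0],[0,0,0,0,0,0]]]' 0.2 20
python3 -m handwheel '[[[0,-0.02,0,0,0,0],[0,-0.04,0,0,0,0],[0,-0.07,0,0,0,0],[0,-0.1,0,0,0,0],[0,-0.13,0,0,0,0],[0,-0.15,0,0,0,0],[0,-0.15,0,0,0,0]]]'
python3 - <<'E'
from h import *
s=r.get_state();M=R.from_quat(s["eef_rot"]).as_matrix();p=np.array(s["tool_pos"])
print(M.round(3)); print(M.T@(np.array([.488,.230,.239])-p))
E
```

```text
clock: 6.55
tool_pos: [0.5737, -0.0894, 0.0837]
eef_rot: [-0.701, 0.094, -0.094, 0.701]
contact_force: [0.3, 1.0, -1.0]
opening: 0.575
clock: 7.13
tool_pos: [0.5764, -0.0898, 0.2382]
eef_rot: [-0.7, 0.091, -0.098, 0.701]
contact_force: [0.1, -0.1, 0.6]
opening: 0.598
[[ 0.964  0.009  0.265]
 [-0.265 -0.     0.964]
 [ 0.009 -1.     0.002]]
[-0.16982785 -0.00162856  0.28497585]
```

```bash
python3 -m handwheel '[[[-0.03,0,0.04,0,-0.03,0],[-0.05,0,0.08,0,-0.06,0],[-0.07,0,0.12,0,-0.1,0],[-0.1,0,0.16,0,-0.13,0],[-0.12,0,0.2,0,-0.163,0],[-0.14,0,0.24,0,-0.163,0],[-0.16,0,0.27,0,-0.163,0],[-0.17,0,0.285,0,-0.163,0],[-0.17,0,0.285,0,-0.163,0],[-0.17,0,0.285,0,-0.163,0],[-0.17,0,0.285,0,-0.163,0]]]' -0.28
python3 - <<'E'
from h import *
s=r.get_state();M=R.from_quat(s["eef_rot"]).as_matrix();p=np.array(s["tool_pos"])
print(M.round(3)); print(M.T@(np.array([.488,.230,.112])-p))
cv2.imwrite("pics/c5.png",cv2.resize(save("side","s2")[100:310,230:430,::-1],None,fx=2.8,fy=2.8,interpolation=cv2.INTER_CUBIC))
E
```

```text
clock: 8.05
tool_pos: [0.4848, 0.229, 0.2329]
eef_rot: [0.702, 0.086, -0.087, -0.701]
contact_force: [0.3, -0.4, -0.2]
opening: 0.359
[[ 0.97  -0.001 -0.242]
 [ 0.242 -0.002  0.97 ]
 [-0.001 -1.    -0.001]]
[0.00351798 0.12093878 0.00032469]
```

View pics/c5.png

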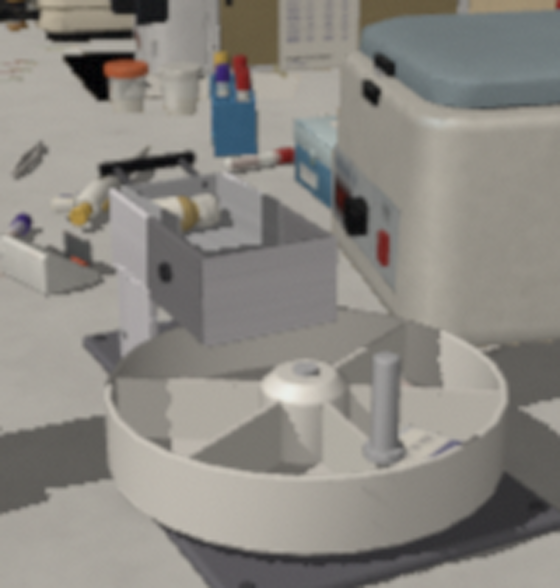

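The carousel has its wide bay under the chute, the post is free at about (385,355) in the crop, and the bar and bottle are undisturbed. I'll lower onto the bar and grip it.

```bash
python3 -m handwheel '[[[0.003,0.03,0,0,0,0],[0.003,0.06,0,0,0,0],[0.003,0.08,0,0,0,0],[0.003,0.1,0,0,0,0],[0.003,0.11,0,0,0,0],[0.003,0.12,0,0,0,0],[0.003,0.12,0,0,0,0],[0.003,0.12,0,0,0,0]]]'
python3 -m handwheel '[[[0,0,0,0,0,0],[0,0,0,0,0,0],[0,0,0,0,0,0],[0,0,0,0,0,0],[0,0,0,0,0,0],[0,0,0,0,0,0],[0,0,0,0,0,0],[0,0,0,0,0,0]]]' -1 25
python3 - <<'E'
from h import *
cv2.imwrite("pics/c6.png",cv2.resize(save("side","s3")[100:310,230:430,::-1],None,fx=2.8,fy=2.8,interpolation=cv2.INTER_CUBIC))
E
```

```text
clock: 8.77
tool_pos: [0.4884, 0.2301, 0.1139]
eef_rot: [0.702, 0.086, -0.086, -0.702]
contact_force: [0.2, -0.4, -0.3]
opening: 0.358
clock: 9.43
tool_pos: [0.4884, 0.2311, 0.1143]
eef_rot: [-0.702, -0.087, 0.086, 0.702]
contact_force: [-0.8, 0.7, 6.8]
opening: 0.105
```

View pics/c6.png

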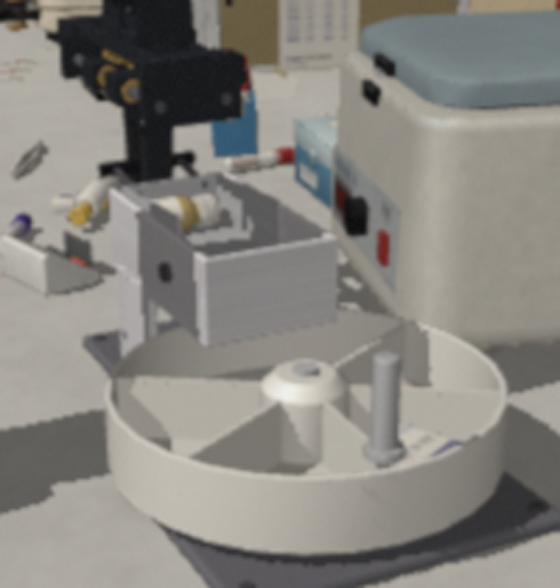

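```bash
python3 -m handwheel '[[[0,-0.007,-0.0015,0,0,0],[0,-0.014,-0.003,0,0,0],[0,-0.021,-0.0055,0,0,0],[0,-0.028,-0.008,0,0,0],[0,-0.0345,-0.011,0,0,0],[0,-0.041,-0.014,0,0,0],[0,-0.0475,-0.0175,0,0,0],[0,-0.0535,-0.0215,0,0,0],[0,-0.0595,-0.0255,0,0,0],[0,-0.065,-0.03,0,0,0],[0,-0.071,-0.0345,0,0,0],[0,-0.076,-0.0395,0,0,0]]]'
python3 -m handwheel '[[[0,-0.005,-0.0055,0,0,0],[0,-0.01,-0.011,0,0,0],[0,-0.0145,-0.017,0,0,0],[0,-0.0185,-0.0225,0,0,0],[0,-0.022,-0.0285,0,0,0],[0,-0.026,-0.035,0,0,0],[0,-0.026,-0.035,0,0,0],[0,-0.026,-0.035,0,0,0],[0,-0.026,-0.035,0,0,0],[0,-0.026,-0.035,0,0,0],[0,-0.026,-0.035,0,0,0],[0,-0.026,-0.035,0,0,0]]]'
python3 - <<'E'
from h import *
a=save("side","s4")[70:310,230:430,::-1];b=save("top","t4")[125:255,220:420,::-1]
a=cv2.resize(a,(400,480));b=cv2.resize(b,(400,260));b=cv2.copyMakeBorder(b,0,220,0,0,cv2.BORDER_CONSTANT)
cv2.imwrite("pics/c7.png",np.hstack([a,b]))
for c in("side","top"):print(c,boxes_of("vial",c)[:2])
E
```

```text
clock: 10.48
tool_pos: [0.4981, 0.1941, 0.1912]
eef_rot: [-0.701, -0.087, 0.086, 0.703]
contact_force: [1.3, 6.2, 0.9]
opening: 0.098
clock: 11.48
tool_pos: [0.5069, 0.1611, 0.2185]
eef_rot: [-0.7, -0.088, 0.085, 0.703]
contact_force: [-0.2, 6.2, 11.4]
opening: 0.102
side [{'bbox': [305.2, 229.9, 324.3, 236.2], 'confidence': 0.62}]
top [{'bbox': [316.8, 184.8, 329.6, 210.3], 'confidence': 0.65}]
```

View pics/c7.png

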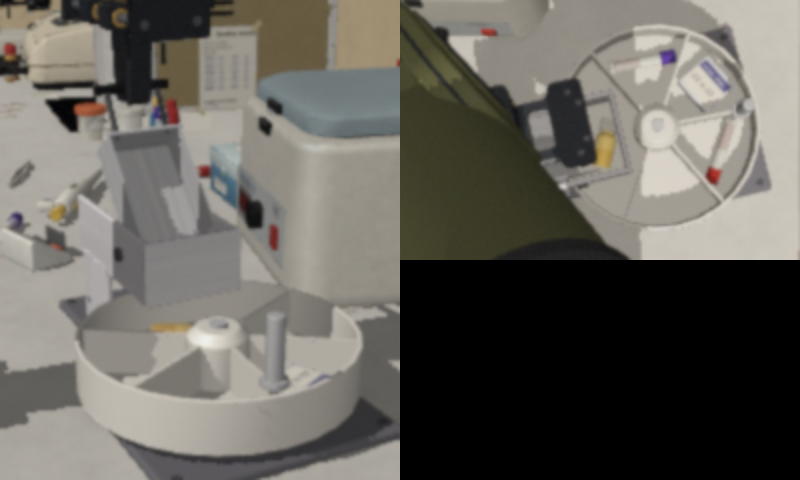

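The bottle has dropped into the wide bay: it shows yellow at about (170,327) on the left and (605,145) on the right. I'll release and retreat upward.

```bash
python3 -m handwheel '[[[0,0,0,0,0,0],[0,0,0,0,0,0],[0,0,0,0,0,0],[0,0,0,0,0,0],[0,0,0,0,0,0]]]' -0.3 
python3 -m handwheel '[[[0,-0.01,0,0,0,0],[0,-0.03,0,0,0,0],[0,-0.05,0,0,0,0],[0,-0.08,0,0,0,0],[0,-0.1,0,0,0,0],[0,-0.1,0.04,0,0,0],[0,-0.1,0.08,0,0,0],[0,-0.1,0.12,0,0,0],[0,-0.1,0.16,0,0,0],[0,-0.1,0.18,0,0,0],[0,-0.1,0.18,0,0,0],[0,-0.1,0.18,0,0,0]]]'
python3 - <<'E'
from h import *
a=save("side","s5")[70:310,230:430,::-1];b=save("top","t5")[125:255,220:420,::-1]
a=cv2.resize(a,(400,480));b=cv2.resize(b,(400,260));b=cv2.copyMakeBorder(b,0,220,0,0,cv2.BORDER_CONSTANT)
cv2.imwrite("pics/c8.png",np.hstack([a,b]))
for c in("side","top"):
    B=boxes_of("vial",c)[:1];print(c,B)
    for x in B:
        q=x["bbox"];v=ray(c,(q[0]+q[2])/2,(q[1]+q[3])/2,.034);print(v)
print("wide~",.549+.07*np.cos(np.radians(103)),.0005+.07*np.sin(np.radians(103)))
E
```

```text
clock: 12.1
tool_pos: [0.5055, 0.1572, 0.2154]
eef_rot: [0.702, 0.085, -0.086, -0.701]
contact_force: [-0.2, -0.1, -1.4]
opening: 0.349
clock: 13.1
tool_pos: [0.4617, 0.3339, 0.3161]
eef_rot: [0.702, 0.087, -0.087, -0.702]
contact_force: [-0.3, 0.1, -0.3]
opening: 0.35
side [{'bbox': [302.9, 232.4, 323.9, 235.5], 'confidence': 0.51}]
[0.5192488  0.08031634 0.034     ]
top [{'bbox': [315.7, 184.6, 327.0, 209.8], 'confidence': 0.8}]
[0.52790483 0.06072593 0.034     ]
wide~ 0.5332534261959295 0.06870590453496647
```

View pics/c8.png

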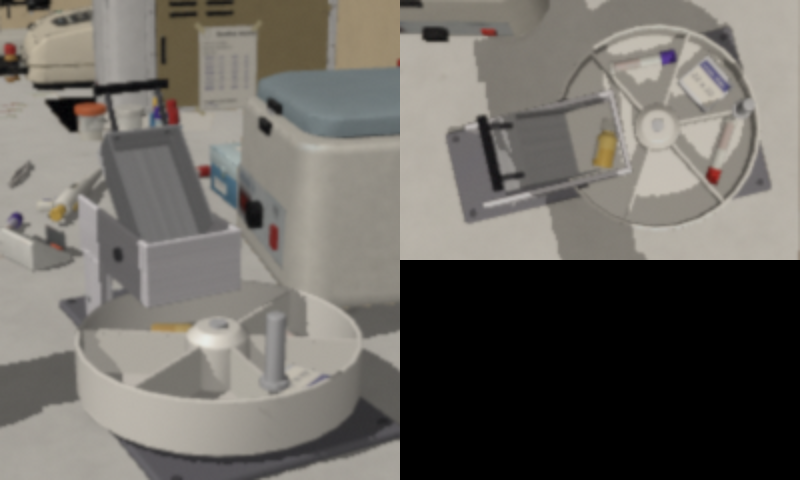

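```bash
python3 -c "
from h import *
print(job.finish_job())"
```

```text
the job is handed in; nothing more can be done
None
```

I finished the task and handed the job in at about 13.3 s of the 48 s allowed; `finish_job` gives no verdict.

**What I did:** I gripped the post and turned the carousel about 53° anticlockwise. I then released it, gripped the handle bar and tipped the pan to about 1.0 rad. The bottle rolled out into the wide compartment, and I let go and moved clear.

**Last checks:**
- **Bottle:** the top camera put it at about (0.528, 0.061), assuming it lies on the compartment floor. That is about 10 mm from the compartment's estimated centre, and the limit is 65 mm. Its position barely changed between the pictures before and after release.
- **Compartment:** its walls put the centre at about 101–102°, against about 104° for the chute. That is roughly 5 mm off at the mouth, within the 25 mm limit.
- **Robot:** the gripper is clear of everything, with measured contact force near zero.
- **Disagreement:** the side camera put the bottle about 20 mm away from the top camera's position. It saw only a sliver of the bottle above the wall, so I relied on the top camera. Either reading is well inside the limit.

I did not measure the bottle's height directly. Both pictures show it lying inside the compartment.

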